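Load the stir bars and start the vial stirrer

TASK

Get the vial stirrer going: open its clear hood, drop every stir bar from the drying mat into a glass vial, never more than one bar to a vial (any of the vials will do), then close the hood fully and, last, turn the right-hand stirring dial to mark 6. Leave the left-hand heating dial off, and don't disturb the reagent bottle, slide box and mouse.

Things in the scene. Friction and masses are not known exactly. Their poses are not given: they have to be found in the camera images.
- stirrer: Fixed bench stirrer with a built-in vial block: white housing 220 x 220 mm, 80 mm high, flat top with a grey control panel along its front edge. Origin: centre of its underside. Its x axis points from the front (control panel, towards the robot) to the back, y to its left, z up; it stands turned by up to 0.3 rad.
- vial0 (a point): Centre of the mouth of open glass vial 0, level with the top of the stirrer (80 mm above the bench). Six vials are sunk in the aluminium block under the hood, in 2 rows of 3, 44 mm apart both ways; 31 mm inside diameter, 50 mm deep, flat bottom. Vials 0, 1, 2 are the front row from left to right, 3, 4, 5 the back row.
- vial1 (a point): Centre of the mouth of open glass vial 1, level with the top of the stirrer (80 mm above the bench). Six vials are sunk in the aluminium block under the hood, in 2 rows of 3, 44 mm apart both ways; 31 mm inside diameter, 50 mm deep, flat bottom. Vials 0, 1, 2 are the front row from left to right, 3, 4, 5 the back row.
- vial2 (a point): Centre of the mouth of open glass vial 2, level with the top of the stirrer (80 mm above the bench). Six vials are sunk in the aluminium block under the hood, in 2 rows of 3, 44 mm apart both ways; 31 mm inside diameter, 50 mm deep, flat bottom. Vials 0, 1, 2 are the front row from left to right, 3, 4, 5 the back row.
- vial3 (a point): Centre of the mouth of open glass vial 3, level with the top of the stirrer (80 mm above the bench). Six vials are sunk in the aluminium block under the hood, in 2 rows of 3, 44 mm apart both ways; 31 mm inside diameter, 50 mm deep, flat bottom. Vials 0, 1, 2 are the front row from left to right, 3, 4, 5 the back row.
- vial4 (a point): Centre of the mouth of open glass vial 4, level with the top of the stirrer (80 mm above the bench). Six vials are sunk in the aluminium block under the hood, in 2 rows of 3, 44 mm apart both ways; 31 mm inside diameter, 50 mm deep, flat bottom. Vials 0, 1, 2 are the front row from left to right, 3, 4, 5 the back row.
- vial5 (a point): Centre of the mouth of open glass vial 5, level with the top of the stirrer (80 mm above the bench). Six vials are sunk in the aluminium block under the hood, in 2 rows of 3, 44 mm apart both ways; 31 mm inside diameter, 50 mm deep, flat bottom. Vials 0, 1, 2 are the front row from left to right, 3, 4, 5 the back row.
- hood (a joint): Clear hinged hood (127 mm front to back, 170 mm wide, 22 mm high, 4 mm thick) over the block; rad, 0 closed on the housing, grows as its front edge rises and swings back, stop at 1.8. Its hinge lies along the stirrer's y axis at the back edge of the hood. It stays at any angle by friction (about 0.2 N m; 3 N at the handle lifts it).
- hood_handle (a point): Middle of the hood's steel bow handle: a round bar 10 mm in diameter, 80 mm free length along the stirrer's y axis, its centre line 32 mm above the hood's upper face and 17 mm behind its front edge. It swings with the hood.
- hood_hinge (a point): Middle of the hood's hinge line, 80.5 mm above the bench; with the hood shut the handle's middle lies 110 mm in front of it and 54 mm above it.
- stir_dial (a joint): STIRRING dial, the right-hand of the two on the control panel seen from the robot (-y side, small ring printed by it). 0 rad at mark 0, grows clockwise seen from above, 0.45 rad per mark, stops at 0 and 4.5. In the stirrer's frame its pointer stands 2.25 rad minus the joint value anticlockwise from +x. 0.03 N m of friction; stays where left.
- stir_dial_grip (a point): On the stirring dial's axis, 37 mm above the housing top, where to grip. Black bar grip 42 mm long, 14 thick, top 44 mm above the housing, on a 44 mm skirt (top 14 mm above it); the pointer is the white line on one end of the bar. 11 white marks around it, 0 to 10 clockwise; 0, 5 and 10 long; 5 points to the back, at the hood; the gap between 10 and 0 faces the robot.
- heat_dial (a joint): HEATING dial: the left-hand dial (stirrer +y side, three small bars printed by it), like the stirring dial; at 0 (off) at the start. Its axis is 110 mm from the stirring dial's.
- mat: Fixed blue-grey drying mat, 200 x 180 mm, 3 mm thick, lying left of the stirrer. Origin: centre of its underside.
- bar0: White octagonal magnetic stir bar, 22 mm long, 8 mm across flats, 12 g, lying on the mat (may be absent). Origin: its centre, 4 mm above what it lies on; x axis along its length.
- bar1: White octagonal magnetic stir bar, 22 mm long, 8 mm across flats, 12 g, lying on the mat (may be absent). Origin: its centre, 4 mm above what it lies on; x axis along its length.
- bar2: White octagonal magnetic stir bar, 22 mm long, 8 mm across flats, 12 g, lying on the mat (may be absent). Origin: its centre, 4 mm above what it lies on; x axis along its length.
- bar3: White octagonal magnetic stir bar, 22 mm long, 8 mm across flats, 12 g, lying on the mat (may be absent). Origin: its centre, 4 mm above what it lies on; x axis along its length.
- bar4: White octagonal magnetic stir bar, 22 mm long, 8 mm across flats, 12 g, lying on the mat (may be absent). Origin: its centre, 4 mm above what it lies on; x axis along its length.
- bar5: White octagonal magnetic stir bar, 22 mm long, 8 mm across flats, 12 g, lying on the mat (may be absent). Origin: its centre, 4 mm above what it lies on; x axis along its length.
- reagent: Bystander: amber bottle with white cap, 64 mm diameter, 130 mm tall. Origin: centre of its underside.
- slide_box: Bystander: blue slide box 100 x 160 x 28 mm. Origin: centre of its underside.
- mouse: Bystander: black computer mouse 110 x 62 x 34 mm on a red pad. Origin: centre of its underside.

How it is judged:
By the outcome, as a careful person would: the job done as asked, in the order asked, and still so for the second after the job is handed in, with the robot touching nothing.
Of bar0, bar1, bar2, bar3, bar4, bar5 only 4 to 6 are there at a start; the rules pass over those that are not, and their reading is None.
At some moment in a run one of bar0, bar1, bar2, bar3, bar4, bar5 may be knocked a few centimetres aside while the robot is not near it.
Once in a run the grip may slacken for a moment while it holds something.
It also fails if it takes over 200 s, if anything falls off the work surface, if the arm or the gripper's body presses on something with over 40 N, if the wrist force passes 120 N, or if a joint passes its speed limit or range.

ROBOT

A 6-joint arm with a two-finger parallel gripper is mounted at the origin on the work surface. World frame = base frame: x ahead of the robot, y to its left, z up, the work surface at z = 0. Lengths are in m, angles in rad, forces in N, time in s.
With the tool pointing down it reaches from about 0.275 to 0.975 m from the base axis. Payload 8.4 kg.
Tool frame: the origin (TCP) lies at the very end of the fingers, on their centre line; the grasp point (between the pads) lies 19 mm behind it; z points along the fingers, y is the line along which they close (so a half turn about z gives the same grasp; the last joint's range is limited). The gripper opens to 92 mm and grips with 3 to 60 N. Pads are 20 mm wide; open, the fingers measure 128 mm over their backs; the gripper's body (75 mm by 189 mm) begins 69 mm behind the grasp point.
Start: joints at [1.251, 0.353, 1.633, -0, 1.155, -0.002], TCP at [0.195, 0.594, 0.215] pointing down, gripper open.
Joint ranges: [-2.63, 2.63], [-0.92, 2.1], [0.06, 2.66], [-1.3, 4.44], [0, 2.69], [-3.02, 3.02]. Speed limits (rad/s): [2.22, 2.22, 2.79, 3.14, 3.14, 3.14].

INTERFACE

Orientations are given as a unit quaternion [w, x, y, z].
In Python, from rig import manip, cams, finder gives the robot as it stands. The module is installed in compiled form; this text tells all that it offers.
- The arm moves only by the shell command python3 -m creep 'ROWS'. ROWS is JSON, a list that holds one entry, the list of rows, each a list of 7 numbers: the shift along the tool's x, y, z in units of 30 cm (1.0 is 30 cm), then the turn, a rotation vector about the tool's x, y, z in units of pi/2 rad (1.0 is pi/2 rad), then the opening, from 0 (shut) to 1 (fully open). A call has 1 to 5 rows; each row shifts and turns the commanded pose from where the row before left it, along the tool's axes as they then stand; what a row does not reach is not made up. A row lasts 1/12 s, in which the tool goes at most 41.7 mm and 7.16 degrees, less where a joint would pass 70% of its speed; a pose out of reach is approached as far as the arm can. A call with a number of a shift or a turn outside -1 to 1 is refused whole. A call with a gripper value outside its range is refused whole. The fingers move at their own pace and stop on an object; the grip force is fixed at half the most. Time passes only in rows, so rows that do not move let the fingers close. It gives the time, the measured TCP pose, the force, the opening and the grip force at its end, in the units of the state.
- manip.state(): the state, without advancing time (a new reading comes with each control period).
- cams.capture(name): name is "side" or "top"; returns a dict with "frame" (400x640x3 uint8, blue, green, red), "z_map" (400x640 float32, m along the optical axis (not along the pixel's ray), 0 where there is no reading), "intrinsics" (3x3 intrinsics, pixels), "D" ([k1, k2, p1, p2, k3] as OpenCV has them; the pictures are not rectified), "world_from_camera" (4x4, takes a point from camera to world coordinates). Camera axes: x right, y down, z forward; pixel columns grow to the right and rows downward; lengths in m; the calibration is good to about 2 mm. A picture is of the moment at which its call begins.
- manip.hand_in(): hands the job in; it is judged then, once.
Trained networks look in a picture, given as the dict that the camera call returned (one of the last four; its "shot" number tells which), for a name from the list of things; names that differ only in an ending like _2 or _b are one class to them, and where a whole thing is asked for, a point or a joint stands for the part that bears it (a point fixed in the world has none). Each returns a list of dicts, best first, with "score" (0 to 1); they miss things now and then, are a little off and sometimes report something else, mostly with a low value. They report only what shows in the picture. A call takes as long as a camera call.
- finder.trace(target, picture): "region" (400x640 bool, what is visible of it) and "bbox" ([left, top, right, bottom] in pixels, round what is visible of it).
- finder.landmark_of(target, picture): "location" ([row, column] in pixels: a listed point, or the origin of a listed thing).
The state is a dict: "t": time; "q": joint angles; "joint_velocities": joint speeds; "joint_efforts": joint torques, N m; "position": TCP position; "eef_rot": TCP orientation; "ft_force": force on the tool from outside, world axes, zero at the start; "torque": the same for the moment, N m; "width": finger opening in m; "grip_force": force on a finger pad.
Only numpy, scipy, OpenCV 4.12 (cv2) and the standard library are available. Lean on these libraries where they do the work, as an engineer would, in place of code of your own. Each camera call takes 0.05 s, during which the arm holds its last target. There are 200 camera calls.

## Working session

There is one attempt and no reset: what is moved stays moved. The work goes in short steps, Python scripts to look and compute and a shell command to move; the robot and the scene stay as the last step left them, time stands still between calls to the robot, and variables do not carry over. Pictures are saved under pics/ and viewed, at most 14 in all, crops included, and the job is handed in when it is done.

```bash
mkdir -p pics; cat > h.py <<'E'
import numpy as np, cv2, json
from rig import manip, cams, finder
from scipy.spatial.transform import Rotation as R
def ray(c,rc):
    p=cv2.undistortPoints(np.array([[[rc[1],rc[0]]]],float),c["intrinsics"],c["D"])[0,0]
    T=c["world_from_camera"]; return T[:3,3],T[:3,:3]@np.array([p[0],p[1],1.])
def atz(c,rc,z):
    o,d=ray(c,rc); return o+d*(z-o[2])/d[2]
def depthpt(c,rc):
    r,k=int(round(rc[0])),int(round(rc[1]))
    zz=c["z_map"][max(r-2,0):r+3,max(k-2,0):k+3]; zz=zz[zz>0]
    o,d=ray(c,rc); return o+d*np.median(zz) if len(zz) else None
def proj(c,P):
    T=np.linalg.inv(c["world_from_camera"]); P=np.atleast_2d(np.array(P,float))
    return cv2.projectPoints(P,cv2.Rodrigues(T[:3,:3])[0],T[:3,3],c["intrinsics"],c["D"])[0][:,0]
def rot():
    q=manip.state()["eef_rot"]; return R.from_quat([q[1],q[2],q[3],q[0]])
E
python3 - <<'E'
from h import *
np.set_printoptions(precision=4,suppress=True)
print(manip.state())
for n in("top","side"):
    c=cams.capture(n); cv2.imwrite(f"pics/{n}0.png",c["frame"]); print(n,c["world_from_camera"],c["intrinsics"])
    for t in["vial0","vial2","vial3","vial5","hood_handle","hood_hinge","stir_dial_grip","stirrer","mat","reagent","slide_box","mouse","bar0"]:
        for d in finder.landmark_of(t,c)[:8 if t=="bar0" else 1]:
            z={"v":.08,"s":0}.get(t[0],0); z={"hood_handle":.134,"hood_hinge":.0805,"stir_dial_grip":.117,"bar0":.007}.get(t,z)
            print(t,round(d["score"],2),d["location"],atz(c,d["location"],z),depthpt(c,d["location"]))
E
```

```text
{'t': 0.0, 'q': array([ 1.2506,  0.3536,  1.6341, -0.    ,  1.1552, -0.0024]), 'joint_velocities': array([ 0.001 ,  0.0004, -0.    ,  0.0008, -0.0001, -0.0008]), 'joint_efforts': array([  0.0054, -59.3841, -33.4221,   0.0699,   0.0231,  -0.0001]), 'position': array([0.1951, 0.5932, 0.2139]), 'eef_rot': array([-0.0001,  0.1582,  0.9874, -0.0007]), 'ft_force': array([ 0.4632, -0.1743, -0.7357]), 'torque': array([ 0.005 , -0.0706, -0.0087]), 'grip_force': 0.0, 'width': 0.09228317938377137}
top [[-0.0195 -0.9981  0.0588  0.5162]
 [-0.9997  0.0203  0.0132 -0.1114]
 [-0.0144 -0.0585 -0.9982  1.0499]
 [ 0.      0.      0.      1.    ]] [[367.581    0.     312.026 ]
 [  0.     367.581  200.1389]
 [  0.       0.       1.    ]]
vial0 0.95 [200.3, 346.4] [ 0.571  -0.1893  0.08  ] [ 0.5697 -0.1874  0.1031]
vial2 0.95 [200.3, 346.4] [ 0.571  -0.1893  0.08  ] [ 0.5697 -0.1874  0.1031]
vial3 0.95 [200.3, 346.4] [ 0.571  -0.1893  0.08  ] [ 0.5697 -0.1874  0.1031]
vial5 0.95 [200.3, 346.4] [ 0.571  -0.1893  0.08  ] [ 0.5697 -0.1874  0.1031]
hood_handle 0.67 [220.6, 329.9] [ 0.5183 -0.1427  0.134 ] [ 
[... 1634 characters left out ...]
 [ 0.4518 -0.1774  0.1198]
stirrer 0.93 [231.3, 333.5] [ 0.5233 -0.1335  0.    ] [ 0.4972 -0.0786  0.0798]
mat 0.72 [350.9, 256.0] [0.5096 0.2442 0.    ] [0.5089 0.2448 0.0023]
reagent 0.69 [218.4, 325.3] [ 0.5648 -0.1613  0.    ] [ 0.5268 -0.0882  0.1014]
slide_box 0.64 [165.8, 419.3] [ 0.415  -0.5021  0.    ] [ 0.4093 -0.4707  0.0283]
mouse 0.66 [155.2, 356.2] [ 0.609  -0.4413  0.    ] [ 0.6012 -0.4221  0.0184]
bar0 0.53 [363.9, 239.8] [0.5204 0.2874 0.007 ] [0.5208 0.2871 0.0057]
bar0 0.49 [356.2, 213.9] [0.5786 0.3033 0.007 ] [0.5782 0.3035 0.0079]
bar0 0.37 [328.5, 268.1] [0.5143 0.1896 0.007 ] [0.5144 0.1895 0.0067]
bar0 0.36 [345.6, 288.5] [0.4531 0.1994 0.007 ] [0.4525 0.2001 0.0094]
```

View pics/top0.png

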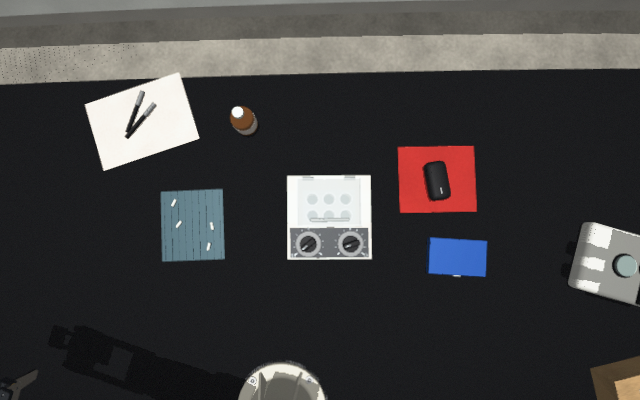

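View pics/side0.png

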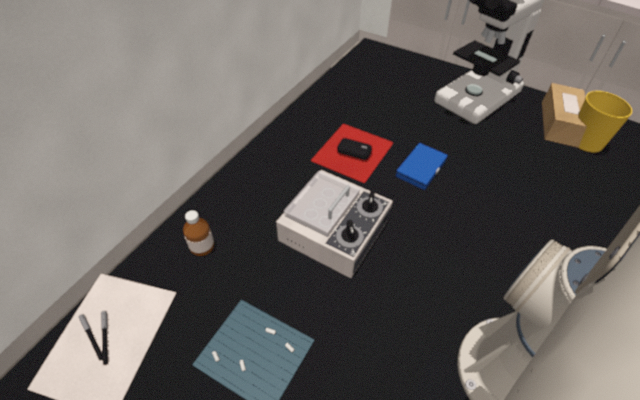

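The top picture shows the stirrer (287..371, 176..260) nearly square to the base. The dials are at (308,244) and (351,243), and there are four bars on the mat. The side view agrees. Next I'll measure precisely.

```bash
cat >> h.py <<'E'
def bars(c,exp=None):
    out=[]
    g=c["frame"].astype(float).min(2)
    for d in finder.landmark_of("bar0",c):
        if d["score"]<.25: continue
        r,k=[int(round(v)) for v in d["location"]]
        if not(8<r<390 and 8<k<630): continue
        w=g[r-8:r+9,k-8:k+9]; w=np.clip(w-np.median(w)-25,0,None)
        if w.sum()<300: continue
        n,l=cv2.connectedComponents((w>0).astype(np.uint8)); s=[w[l==i].sum() for i in range(1,n)]; w=w*(l==1+int(np.argmax(s)))
        yy,xx=np.mgrid[r-8:r+9,k-8:k+9]; m=w>0
        P=np.array([atz(c,(a,b),.009)[:2] for a,b in zip(yy[m],xx[m])]); ww=w[m]
        mu=(P*ww[:,None]).sum(0)/ww.sum(); C=((P-mu).T*ww)@(P-mu)/ww.sum(); e,v=np.linalg.eigh(C)
        if any(np.hypot(*(mu-o[0]))<.008 for o in out): continue
        out.append((mu,np.arctan2(v[1,1],v[0,1])%np.pi,np.sqrt(e),d["score"]))
    return out
E
python3 - <<'E'
from h import *
np.set_printoptions(precision=4,suppress=True)
for n in("top","side"):
    c=cams.capture(n)
    for b in bars(c): print("bar",n,b)
    if n=="top":
        reg=finder.trace("stirrer",c)[0]["region"].astype(np.uint8)
        cn=max(cv2.findContours(reg,0,cv2.CHAIN_APPROX_NONE)[0],key=cv2.contourArea)[:,0]
        P=np.array([atz(c,(y,x),.08)[:2] for x,y in cn],np.float32)
        print(cv2.minAreaRect(P))
    for t in("stir_dial_grip","heat_dial","stir_dial","hood_handle","hood_hinge"):
        for d in finder.landmark_of(t,c) if "grip" in t or "h_"in t else []: print(n,t,d["score"],d["location"],atz(c,d["location"],.117))
        for d in finder.trace(t,c)[:2]:
            rr,kk=np.nonzero(d["region"]); print("  trace",t,d["score"],d["bbox"],rr.mean(),kk.mean())
    im=c["frame"]; 
    cr=im[160:270,275:385] if n=="top" else im[165:280,270:400]
    cv2.imwrite(f"pics/{n}_crop.png",cv2.resize(cr,None,fx=5,fy=5,interpolation=cv2.INTER_CUBIC))
E
```

```text
bar top (array([0.5107, 0.1901]), np.float64(0.21353656020927492), array([0.0023, 0.0061]), 0.55)
bar top (array([0.5178, 0.2857]), np.float64(2.4894779558757727), array([0.0022, 0.0061]), 0.54)
bar top (array([0.5791, 0.3002]), np.float64(2.6612724440786106), array([0.0022, 0.006 ]), 0.44)
bar top (array([0.4528, 0.1999]), np.float64(2.9212580069120775), array([0.0021, 0.006 ]), 0.35)
((0.5273707509040833, -0.1421707272529602), (0.21644535660743713, 0.21889840066432953), 88.9487075805664)
top stir_dial_grip 0.8 [242.7, 349.1] [ 0.4616 -0.1905  0.117 ]
  trace stir_dial_grip 0.63 [343.3, 233.7, 360.1, 254.2] 243.97222222222223 350.3333333333333
  trace heat_dial 0.54 [304.4, 236.2, 314.0, 254.6] 243.8578947368421 308.2578947368421
  trace stir_dial 0.5 [341.3, 232.8, 359.7, 253.5] 243.77868852459017 350.32377049180326
  trace hood_handle 0.83 [296.2, 178.0, 365.4, 226.7] 201.84569640062597 328.95586854460095
  trace hood_handle 0.6 [287.6, 177.8, 369.9, 260.1] 217.6282991202346 329.1784457478006
  trace hood_hinge 0.82 [285.7, 177.6, 371.9, 259.2] 217.48950340234543 328.9031417402635
[... 362 characters left out ...]
rray([0.0023, 0.0066]), 0.4)
side stir_dial_grip 0.63 [198.7, 371.2] [ 0.453  -0.1929  0.117 ]
  trace stir_dial_grip 0.68 [360.2, 193.9, 379.0, 210.6] 203.39622641509433 369.89150943396226
  trace heat_dial 0.59 [340.4, 217.9, 359.0, 243.9] 232.42962962962963 349.65185185185186
  trace heat_dial 0.49 [278.3, 168.0, 390.7, 280.3] 221.60085151676424 333.7779403938265
  trace stir_dial 0.64 [285.6, 169.2, 359.8, 237.3] 202.70378301213418 322.02284082798
  trace stir_dial 0.52 [361.0, 191.6, 376.1, 211.6] 203.0 370.36
  trace hood_handle 0.61 [281.1, 174.4, 358.6, 235.7] 202.7905529110216 322.18601244965214
  trace hood_hinge 0.88 [279.8, 169.0, 393.1, 276.4] 221.6811974789916 333.8417804621849
```

View pics/top_crop.png

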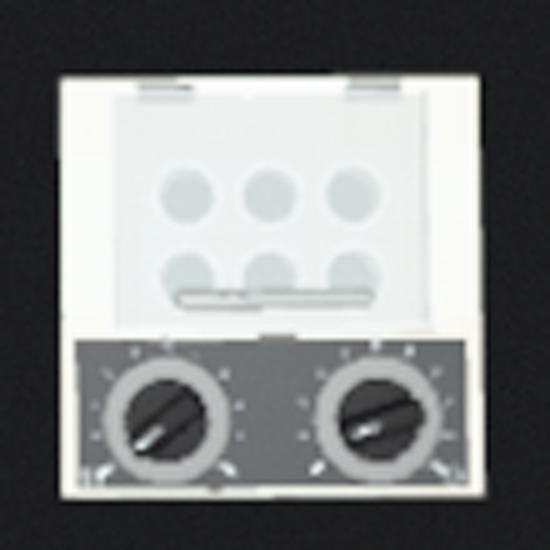

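The crop shows vials at cols 187/270/352, the handle at row ~298, and the stir pointer at lower left near mark 0–1. The stirrer is at about (0.527, -0.142) with yaw about -0.018. First I'll turn the tool so that its y lies along stirrer x.

```bash
for i in 1 2; do python3 -m creep '[[[0,0,0,0,0,0.079,0.5],[0,0,0,0,0,0.079,0.5],[0,0,0,0,0,0.079,0.5],[0,0,0,0,0,0.079,0.5],[0,0,0,0,0,0.079,0.5]]]'|tail -c 600; done
python3 -m creep '[[[0,0,0,0,0,0.019,0.5],[0,0,0,0,0,0,0.5]]]'
cat > s.py <<'E'
from h import *
import sys
# where am I in stirrer frame / offsets to a world target in tool units
np.set_printoptions(precision=4,suppress=True)
s=manip.state(); r=rot(); M=r.as_matrix()
print("t",round(s["t"],2),"p",s["position"],"yaw_y",round(np.degrees(np.arctan2(M[1,1],M[0,1])),2),"z",M[:,2],"w",round(s["width"],4),"g",s["grip_force"],"F",s["ft_force"],"q",s["q"])
if len(sys.argv)>3:
    t=np.array([float(a) for a in sys.argv[1:4]]); print("units",M.T@(t-s["position"])/.3)
E
python3 s.py .517 -.1415 .2
python3 - <<'E'
from h import *
c=cams.capture("top")
for rc in((199,312.4),(199,329),(199,345.4),(178.4,329)): print(rc,atz(c,rc,.08))
print(atz(c,(219.6,330),.134),atz(c,(243.8,308.3),.12),atz(c,(243.8,350.3),.12))
E
```

```text
t: 2.67
position: [0.1953, 0.5937, 0.2146]
eef_rot: [-0.0, 0.455, 0.891, 0.0]
ft_force: [0.8, -0.2, 0.1]
width: 0.0607
grip_force: 0.0
t: 3.08
position: [0.1953, 0.5937, 0.2146]
eef_rot: [-0.0, 0.705, 0.709, 0.0]
ft_force: [0.5, -0.3, 0.3]
width: 0.0458
grip_force: 0.0
t: 3.25
position: [0.1953, 0.5937, 0.2146]
eef_rot: [-0.0, 0.714, 0.7, 0.0]
ft_force: [-0.3, -0.0, -1.0]
width: 0.0458
grip_force: 0.0
t 3.25 p [0.1953 0.5937 0.2146] yaw_y -1.1 z [ 0.  0. -1.] w 0.0458 g 0.0 F [-0.3486 -0.0338 -1.0424] q [ 1.2506  0.353   1.6334 -0.      1.1552  1.2698]
units [-2.4297  1.1192  0.0486]
(199, 312.4) [ 0.57630192 -0.0995838   0.08      ]
(199, 329) [ 0.57540803 -0.14344253  0.08      ]
(199, 345.4) [ 0.57452608 -0.18673316  0.08      ]
(178.4, 329) [ 0.63011715 -0.14466179  0.08      ]
[ 0.5207381  -0.14300795  0.134     ] [ 0.46101671 -0.08753657  0.12      ] [ 0.45901216 -0.19317577  0.12      ]
```

```bash
for i in 1 2 3 4; do python3 -m creep '[[[-0.1215,0.056,0.002,0,0,0,0.5],[-0.1215,0.056,0.002,0,0,0,0.5],[-0.1215,0.056,0.002,0,0,0,0.5],[-0.1215,0.056,0.002,0,0,0,0.5],[-0.1215,0.056,0.002,0,0,0,0.5]]]' | head -2; done; python3 s.py .519 -.142 .117
```

```text
t: 3.72
position: [0.2763, 0.4083, 0.2116]
t: 4.13
position: [0.3572, 0.2246, 0.2089]
t: 4.55
position: [0.4381, 0.0406, 0.206]
t: 4.97
position: [0.5188, -0.1434, 0.2027]
t 4.97 p [ 0.5188 -0.1434  0.2027] yaw_y -0.93 z [ 0.0005 -0.0001 -1.    ] w 0.046 g 0.0 F [ 0.6843  0.2908 -0.0087] q [-0.2725  0.2307  1.8318  0.0001  1.0786 -0.2563]
units [0.0046 0.0006 0.2858]
```

Descend 86 mm and close on the handle.

```bash
python3 -m creep '[[[0,0,0.1,0,0,0,0.5],[0,0,0.1,0,0,0,0.5],[0,0,0.085,0,0,0,0.5],[0,0,0,0,0,0,0.5]]]'; for i in 1 2; do python3 -m creep '[[[0,0,0,0,0,0,0],[0,0,0,0,0,0,0],[0,0,0,0,0,0,0],[0,0,0,0,0,0,0],[0,0,0,0,0,0,0]]]'; done; python3 s.py
```

```text
t: 5.3
position: [0.5151, -0.1407, 0.1128]
eef_rot: [-0.003, 0.713, 0.701, -0.002]
ft_force: [-1.2, -0.2, 1.1]
width: 0.046
grip_force: 0.0
t: 5.72
position: [0.5191, -0.1412, 0.1184]
eef_rot: [0.001, 0.713, 0.701, 0.001]
ft_force: [-0.0, -0.1, -0.7]
width: 0.0148
grip_force: 0.0
t: 6.13
position: [0.52, -0.1413, 0.1182]
eef_rot: [0.001, 0.713, 0.701, 0.001]
ft_force: [5.2, 2.4, 6.0]
width: 0.009
grip_force: 30.0
t 6.13 p [ 0.52   -0.1413  0.1182] yaw_y -1.02 z [ 0.0034 -0.0005 -1.    ] w 0.009 g 30.004274547100067 F [5.167  2.4209 6.012 ] q [-0.2684  0.3348  1.9065  0.0006  0.8969 -0.251 ]
```

```bash
python3 -m creep '[[[0,0.0171,-0.0313,0,0,0,0],[0,0.0198,-0.0297,0,0,0,0],[0,0.0223,-0.0278,0,0,0,0],[0,0.0246,-0.0258,0,0,0,0],[0,0.0268,-0.0236,0,0,0,0]]]'; python3 -m creep '[[[0,0.0287,-0.0211,0,0,0,0],[0,0.0304,-0.0185,0,0,0,0],[0,0.0319,-0.0158,0,0,0,0],[0,0.0332,-0.013,0,0,0,0],[0,0.0342,-0.01,0,0,0,0]]]'; python3 s.py .6394 -.1435 .184
```

```text
t: 6.55
position: [0.5495, -0.1416, 0.1583]
eef_rot: [-0.002, 0.713, 0.701, -0.002]
ft_force: [-6.2, -1.3, -0.1]
width: 0.0092
grip_force: 30.0
t: 6.97
position: [0.5984, -0.1425, 0.1832]
eef_rot: [-0.001, 0.713, 0.701, -0.001]
ft_force: [-2.8, 0.3, 2.7]
width: 0.0097
grip_force: 3.0
t 6.97 p [ 0.5984 -0.1425  0.1832] yaw_y -1.02 z [-0.0022  0.0002 -1.    ] w 0.0097 g 3.0003981851041317 F [-2.8396  0.3098  2.7201] q [-0.236   0.3696  1.6837 -0.0004  1.0905 -0.218 ]
units [-0.0009  0.1367 -0.0031]
```

```bash
python3 -m creep '[[[0,0,0,0,0,0,0],[0,0,0,0,0,0,0],[0,0,0,0,0,0,0],[0,0,0,0,0,0,0]]]'; python3 -c "
from h import *
c=cams.capture('side'); cv2.imwrite('pics/s2.png',cv2.resize(c['frame'][90:290,220:460],None,fx=3,fy=3))"
```

```text
t: 7.3
position: [0.5994, -0.1426, 0.1829]
eef_rot: [0.001, 0.713, 0.701, 0.001]
ft_force: [-0.4, 0.2, 6.5]
width: 0.009
grip_force: 30.0
```

View pics/s2.png

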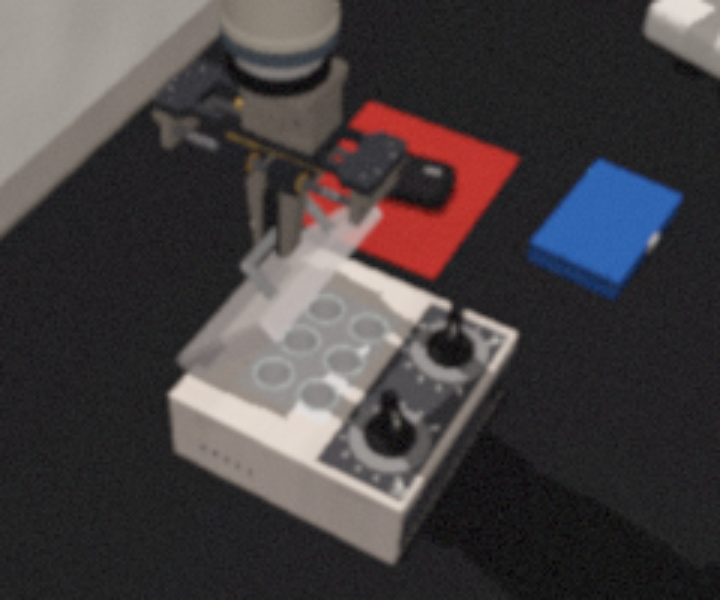

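The hood is held half open by its handle at (265,265), and the vials show below it. The grip has recovered, so I'll continue the arc.

```bash
python3 -m creep '[[[0,0.035,-0.007,0,0,0,0],[0,0.0354,-0.0039,0,0,0,0],[0,0.0356,-0.0008,0,0,0,0],[0,0.0356,0.0023,0,0,0,0],[0,0.0352,0.0054,0,0,0,0]]]'; python3 -m creep '[[[0,0.0346,0.0084,0,0,0,0],[0,0.0338,0.0114,0,0,0,0],[0,0.0327,0.0143,0,0,0,0],[0,0.0313,0.0171,0,0,0,0],[0,0.0297,0.0198,0,0,0,0]]]';python3 -m creep '[[[0,0,0,0,0,0,0],[0,0,0,0,0,0,0]]]'
```

```text
t: 7.77
position: [0.6521, -0.1434, 0.1831]
eef_rot: [-0.0, 0.713, 0.701, -0.0]
ft_force: [-3.7, -0.2, 0.6]
width: 0.0089
grip_force: 30.0
t: 8.18
position: [0.7015, -0.1444, 0.1611]
eef_rot: [-0.0, 0.713, 0.701, -0.0]
ft_force: [-1.0, -0.4, 2.6]
width: 0.009
grip_force: 30.0
t: 8.35
position: [0.7015, -0.1444, 0.1611]
eef_rot: [0.0, 0.713, 0.701, 0.0]
ft_force: [1.1, -0.0, -1.4]
width: 0.0088
grip_force: 30.0
```

```bash
python3 -m creep '[[[0,0,0,0,0,0,0.16],[0,0,0,0,0,0,0.16],[0,0,0,0,0,0,0.16],[0,0,-0.05,0,0,0,0.16],[0,0,-0.05,0,0,0,0.16]]]'; python3 -m creep '[[[0,0,-0.1,0,0,0,0.16],[0,0,-0.1,0,0,0,0.16],[0,0,-0.05,0,0,0,0.16],[0,0,0,0,0,0,0.3]]]'; 
for i in 1 2; do python3 -m creep '[[[0.115,-0.06,0,0,0,0,0.3],[0.115,-0.06,0,0,0,0,0.3],[0.115,-0.06,0,0,0,0,0.3],[0.115,-0.06,0,0,0,0,0.3],[0.115,-0.06,0,0,0,0,0.3]]]'|head -2;done
python3 - <<'E'
from h import *
np.set_printoptions(precision=4,suppress=True)
for n in("top","side"):
    c=cams.capture(n)
    for b in bars(c): print("bar",n,b)
    cv2.imwrite(f"pics/{n}3.png",cv2.resize(c["frame"][130:300,140:400],None,fx=3,fy=3))
    for d in finder.landmark_of("vial0",c): print(d["score"],d["location"],atz(c,d["location"],.08))
E
python3 s.py
```

```text
t: 8.77
position: [0.6998, -0.1443, 0.1917]
eef_rot: [-0.001, 0.713, 0.701, -0.0]
ft_force: [0.3, -0.1, 0.4]
width: 0.0145
grip_force: 0.0
t: 9.1
position: [0.7024, -0.1449, 0.2722]
eef_rot: [0.003, 0.713, 0.701, 0.002]
ft_force: [0.6, -0.2, 0.0]
width: 0.0194
grip_force: 0.0
t: 9.52
position: [0.6118, 0.0308, 0.2657]
t: 9.93
position: [0.525, 0.2049, 0.266]
bar top (array([0.5107, 0.1897]), np.float64(0.2180546964493688), array([0.0023, 0.0059]), 0.6)
bar top (array([0.5805, 0.2995]), np.float64(2.6447079896570793), array([0.0022, 0.0056]), 0.55)
bar top (array([0.5196, 0.2844]), np.float64(2.47733363123237), array([0.0021, 0.0052]), 0.38)
bar top (array([0.4525, 0.1995]), np.float64(2.9013415406146), array([0.0022, 0.006 ]), 0.34)
0.92 [195.4, 330.5] [ 0.5849 -0.1476  0.08  ]
0.89 [198.6, 314.5] [ 0.5772 -0.1052  0.08  ]
0.88 [197.9, 348.0] [ 0.5773 -0.1937  0.08  ]
0.85 [217.1, 346.4] [ 0.5267 -0.1882  0.08  ]
0.71 [213.8, 312.1] [ 0.5372 -0.098   0.08  ]
0.67 [215.0, 330.9] [ 0.5331 -0.1475  0.08  ]
bar side (array([0.5149, 0.287 ]), np.float64(2.458226998976007), array([0.0023, 0.0066]), 0.53)
bar side (array([0.5069, 0.1924]), np.float64(0.18635306472249757), array([0.0027, 0.0064]), 0.47)
bar side (array([0.5766, 0.3013]), np.float64(2.648342769246788), array([0.0023, 0.0065]), 0.47)
bar side (array([0.4494, 0.2022]), np.float64(2.8958082010174717), array([0.0026, 0.0066]), 0.36)
0.97 [220.5, 326.4] [ 0.5291 -0.0992  0.08  ]
0.97 [197.3, 342.9] [ 0.5304 -0.1906  0.08  ]
0.92 [192.3, 326.9] [ 0.5757 -0.1843  0.08  ]
0.84 [211.5, 334.2] [ 0.5265 -0.1354  0.08  ]
0.57 [215.6, 311.7] [ 0.5691 -0.0937  0.08  ]
t 10.23 p [0.5269 0.2029 0.2664] yaw_y -1.03 z [-0.0005 -0.0007 -1.    ] w 0.0275 g 0.0 F [-0.4085 -0.4711  0.1091] q [ 0.3652  0.2129  1.7057 -0.0005  1.2237  0.3834]
```

View pics/top3.png

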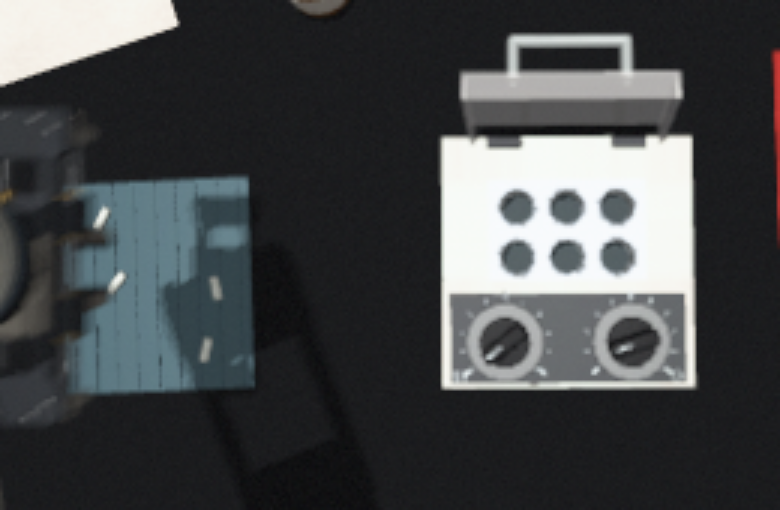

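The hood is fully back. The vials are clear at columns 312/329/346 and rows 199/216. The four bars are unmoved. I'll turn the tool to yaw 76° for the first bar.

```bash
for i in 1 2; do python3 -m creep '[[[0,0,0,0,0,-0.078,0.4],[0,0,0,0,0,-0.078,0.4],[0,0,0,0,0,-0.078,0.4],[0,0,0,0,0,-0.078,0.4],[0,0,0,0,0,-0.078,0.4]]]'|head -1; done; python3 -m creep '[[[0,0,0,0,0,-0.076,0.4],[0,0,0,0,0,0,0.4]]]'|head -1; python3 s.py .4515 .2005 .06
```

```text
t: 10.65
t: 11.07
t: 11.23
t 11.23 p [0.5274 0.2021 0.2666] yaw_y 76.21 z [-0.0003 -0.0004 -1.    ] w 0.0364 g 0.0 F [-0.6002  0.4015 -0.1066] q [ 0.3635  0.213   1.7051 -0.0003  1.2239 -0.9665]
units [ 0.2443 -0.0652  0.6888]
```

```bash
python3 -m creep '[[[0.049,-0.013,0.12,0,0,0,0.4],[0.049,-0.013,0.12,0,0,0,0.4],[0.049,-0.013,0.12,0,0,0,0.4],[0.049,-0.013,0.12,0,0,0,0.4],[0.048,-0.013,0.12,0,0,0,0.4]]]'|head -1; python3 -m creep '[[[0,0,0.089,0,0,0,0.4],[0,0,0,0,0,0,0.4],[0,0,0,0,0,0,0.4]]]'|head -1; python3 s.py .4515 .2005 .0055; python3 - <<'E'
from h import *
for n in("top","side"):
    c=cams.capture(n)
    for b in bars(c): print("bar",n,b[0],b[1],b[3])
E
```

```text
t: 11.65
t: 11.9
t 11.9 p [0.4509 0.2016 0.0597] yaw_y 75.81 z [-0.0023 -0.0011 -1.    ] w 0.0366 g 0.0 F [ 0.6937 -1.126   0.2114] q [ 0.4175  0.3692  2.0332 -0.0002  0.7417 -0.9054]
units [-0.0033 -0.0028  0.1807]
bar top [0.51064645 0.19010689] 0.21304140152397233 0.57
bar top [0.57914229 0.30026447] 2.6601397127257473 0.56
bar side [0.57665164 0.30126784] 2.6451474827841808 0.56
bar side [0.51489489 0.28697568] 2.4564050540514875 0.53
bar side [0.44928357 0.20225777] 2.8937098862829806 0.4
```

```bash
python3 -m creep '[[[0,-0.002,0.06,0,0,0,0.4],[0,0,0.06,0,0,0,0.4],[0,0,0.04,0,0,0,0.4],[0,0,0.02,0,0,0,0.4],[0,0,0,0,0,0,0.4]]]'; python3 -m creep '[[[0,0,0,0,0,0,0],[0,0,0,0,0,0,0],[0,0,0,0,0,0,0],[0,0,0,0,0,0,0],[0,0,0,0,0,0,0]]]';python3 -m creep '[[[0,0,0,0,0,0,0],[0,0,0,0,0,0,0],[0,0,0,0,0,0,0]]]'
```

```text
t: 12.52
position: [0.4512, 0.2019, 0.0063]
eef_rot: [0.0, 0.122, 0.993, 0.0]
ft_force: [-1.1, -0.2, 0.3]
width: 0.0368
grip_force: 0.0
t: 12.93
position: [0.4513, 0.2021, 0.0068]
eef_rot: [0.0, 0.122, 0.993, 0.0]
ft_force: [-0.5, 0.1, 2.1]
width: 0.007
grip_force: 30.0
t: 13.18
position: [0.4513, 0.2021, 0.0067]
eef_rot: [0.0, 0.122, 0.993, 0.0]
ft_force: [-0.6, -1.0, 5.7]
width: 0.0071
grip_force: 30.0
```

```bash
python3 -m creep '[[[0,0,-0.04,0,0,0,0],[0,0,-0.12,0,0,0,0],[0,0,-0.12,0,0,0,0],[0,0,-0.12,0,0,0,0],[0,0,0,0,0,0,0]]]'; python3 s.py .531 -.1425 .13
```

```text
t: 13.6
position: [0.4543, 0.2034, 0.1322]
eef_rot: [0.004, 0.122, 0.993, 0.002]
ft_force: [1.1, 0.4, 0.6]
width: 0.0069
grip_force: 30.0
t 13.6 p [0.4543 0.2034 0.1322] yaw_y 76.02 z [ 0.0081  0.0036 -1.    ] w 0.0069 g 29.999599512666464 F [1.1328 0.3736 0.6147] q [ 0.418   0.2543  1.985   0.      0.8934 -0.9088]
units [-0.5267 -1.0572  0.0051]
```

```bash
for i in 1 2; do python3 -m creep '[[[-0.0533,-0.1055,0,0,0,0,0],[-0.0533,-0.1055,0,0,0,0,0],[-0.0533,-0.1055,0,0,0,0,0],[-0.0533,-0.1055,0,0,0,0,0],[-0.0533,-0.1055,0,0,0,0,0]]]'|head -1; done;  python3 -m creep '[[[0,0,0,0,0,0,0],[0,0,0,0,0,0,0]]]'; python3 s.py .531 -.1425 .085
```

```text
t: 14.02
t: 14.43
t: 14.6
position: [0.5294, -0.1452, 0.1256]
eef_rot: [-0.0, 0.123, 0.992, 0.0]
ft_force: [-0.9, 0.4, 0.5]
width: 0.0068
grip_force: 30.0
t 14.6 p [ 0.5294 -0.1452  0.1256] yaw_y 75.84 z [-0.0006  0.0003 -1.    ] w 0.0068 g 29.9995604949072 F [-0.887   0.3834  0.5425] q [-0.2704  0.3407  1.8765  0.0001  0.925  -1.5942]
units [-0.0031  0.0099  0.1353]
```

```bash
python3 -m creep '[[[-0.003,0.01,0.05,0,0,0,0],[0,0,0.045,0,0,0,0],[0,0,0.03,0,0,0,0],[0,0,0.01,0,0,0,0],[0,0,0,0,0,0,0]]]'; python3 -m creep '[[[0,0,0,0,0,0,0.35],[0,0,0,0,0,0,0.35],[0,0,0,0,0,0,0.35],[0,0,0,0,0,0,0.35],[0,0,-0.08,0,0,0,0.4]]]';python3 -m creep '[[[0,0,-0.08,0,0,0,0.4],[0,0,0,0,0,0,0.4],[0,0,0,0,0,0,0.4]]]'; python3 s.py .509 .191 .12; python3 - <<'E'
from h import *
for n in("top","side"):
    c=cams.capture(n)
    for b in bars(c): print("bar",n,b[0],b[1],b[3])
    cv2.imwrite(f"pics/{n}4.png",cv2.resize(c["frame"][130:300,270:440],None,fx=3,fy=3))
E
```

```text
t: 15.02
position: [0.5304, -0.1401, 0.0849]
eef_rot: [-0.001, 0.121, 0.993, 0.0]
ft_force: [-0.5, -1.0, -0.2]
width: 0.0068
grip_force: 30.0
t: 15.43
position: [0.5288, -0.1405, 0.107]
eef_rot: [-0.003, 0.122, 0.993, 0.0]
ft_force: [-0.8, 0.4, -0.6]
width: 0.036
grip_force: 0.0
t: 15.68
position: [0.5323, -0.1415, 0.1352]
eef_rot: [0.002, 0.122, 0.993, -0.0]
ft_force: [-1.2, 0.1, -0.4]
width: 0.0366
grip_force: 0.0
t 15.68 p [ 0.5323 -0.1415  0.1352] yaw_y 76.01 z [ 0.0032 -0.0009 -1.    ] w 0.0366 g 0.0 F [-1.1532  0.071  -0.3509] q [-0.2625  0.3286  1.8683 -0.      0.9413 -1.5892]
units [0.3434 1.0566 0.0495]
bar top [ 0.64281739 -0.14268772] 1.4367487331852324 0.7
bar top [0.57919892 0.30020419] 2.662881591946767 0.52
bar top [0.51069819 0.19008679] 0.2138803414924748 0.44
bar top [0.51783544 0.2857013 ] 2.4913163103179055 0.41
bar side [ 0.61760366 -0.21252436] 0.40175918558764634 0.75
bar side [0.51490674 0.28698062] 2.452019878661803 0.62
bar side [0.57665173 0.30127188] 2.6468297092268185 0.41
bar side [0.50742501 0.19173682] 0.18363630735979353 0.38
```

View pics/side4.png

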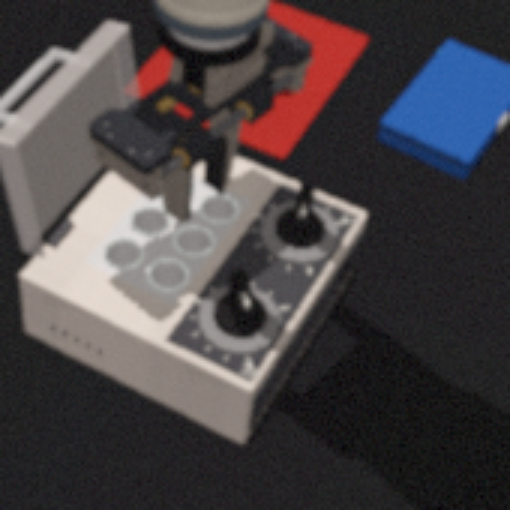

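The side view shows no stray bar on the housing. Next is bar A.

```bash
python3 -m creep '[[[0.038,0.1174,0,0,0,0,0.4],[0.038,0.1174,0,0,0,0,0.4],[0.038,0.1174,0,0,0,0,0.4],[0.038,0.1174,0,0,0,0,0.4],[0.038,0.1174,0,0,0,0,0.4]]]'|head -1;python3 -m creep '[[[0.038,0.1174,0,0,0,0,0.4],[0.038,0.1174,0,0,0,0,0.4],[0.038,0.1174,0,0,0,0,0.4],[0.038,0.1174,0,0,0,0,0.4],[0,0,0,0,0,-0.0722,0.4]]]'|head -1;python3 -m creep '[[[0,0,0.05,0,0,-0.0722,0.4],[0,0,0.05,0,0,-0.0722,0.4],[0,0,0.05,0,0,-0.0722,0.4],[0,0,0.05,0,0,0,0.4],[0,0,0,0,0,0,0.4]]]'|head -1; python3 -m creep '[[[0,0,0,0,0,0,0.4]]]'|head -1;python3 s.py .509 .191 .0055; python3 - <<'E'
from h import *
for n in("top","side"):
    c=cams.capture(n)
    for b in bars(c): print("bar",n,b[0],b[1],b[3])
    if n=="top": cv2.imwrite("pics/top5.png",cv2.resize(c["frame"][170:270,280:380],None,fx=5,fy=5))
E
```

```text
t: 16.3
t: 16.72
t: 17.13
t: 17.22
t 17.22 p [0.5072 0.1909 0.0726] yaw_y 101.96 z [-0.0029 -0.001  -1.    ] w 0.0365 g 0.0 F [-0.6952 -0.2786  0.8247] q [ 0.3572  0.4082  1.924   0.      0.8124 -1.4224]
units [-0.0068 -0.0007  0.2238]
bar side [0.505047   0.19210363] 0.2176261034607423 0.55
bar side [0.514893   0.28697403] 2.454854537065032 0.47
bar side [0.57524123 0.30218469] 2.7051658907258402 0.46
```

View pics/top5.png

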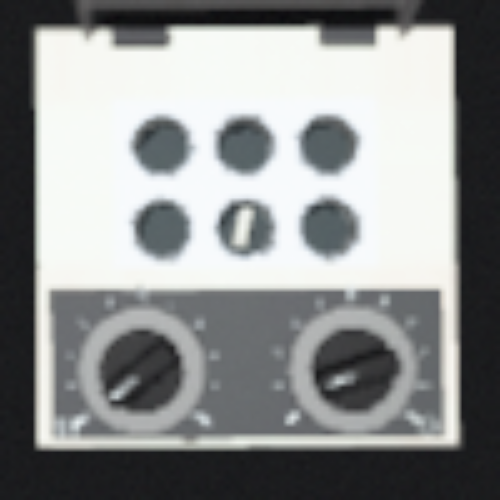

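Bar 1 is in the front-middle vial, at crop (244,228). Now I'll pick bar A.

```bash
python3 -m creep '[[[-0.005,0,0.08,0,0,0,0.4],[0,0,0.08,0,0,0,0.4],[0,0,0.04,0,0,0,0.4],[0,0,0.022,0,0,0,0.4],[0,0,0,0,0,0,0.4]]]'|head -2; for i in 1 2; do python3 -m creep '[[[0,0,0,0,0,0,0],[0,0,0,0,0,0,0],[0,0,0,0,0,0,0],[0,0,0,0,0,0,0]]]';done; python3 -m creep '[[[0,0,-0.04,0,0,0,0],[0,0,-0.12,0,0,0,0],[0,0,-0.12,0,0,0,0],[0,0,-0.12,0,0,0,0],[0,0,0,0,0,0,0]]]';python3 -m creep '[[[0,0,0,0,0,0,0]]]'|tail -2; python3 s.py .532 -.0985 .13
```

```text
t: 17.83
position: [0.509, 0.1913, 0.0064]
t: 18.17
position: [0.5103, 0.1918, 0.008]
eef_rot: [0.001, -0.105, 0.995, 0.0]
ft_force: [0.3, -0.6, 0.8]
width: 0.0122
grip_force: 0.0
t: 18.5
position: [0.5102, 0.1917, 0.0077]
eef_rot: [0.0, -0.105, 0.995, 0.0]
ft_force: [-0.3, -0.5, 5.8]
width: 0.0064
grip_force: 30.0
t: 18.92
position: [0.5133, 0.1929, 0.1342]
eef_rot: [0.005, -0.105, 0.994, 0.001]
ft_force: [1.4, -0.1, 0.5]
width: 0.0059
grip_force: 30.0
width: 0.0061
grip_force: 30.0
t 19.0 p [0.5111 0.1921 0.1298] yaw_y 102.01 z [ 0.0045  0.0017 -1.    ] w 0.0061 g 29.996723908698186 F [-0.3    -0.4032 -1.1856] q [ 0.3568  0.3282  1.8837  0.      0.9249 -1.4237]
units [ 0.1335 -0.9619 -0.0018]
```

```bash
python3 -m creep '[[[0.0167,-0.1202,0,0,0,0,0],[0.0167,-0.1202,0,0,0,0,0],[0.0167,-0.1202,0,0,0,0,0],[0.0167,-0.1202,0,0,0,0,0],[0.0167,-0.1202,0,0,0,0,0]]]'|head -1;python3 -m creep '[[[0.0167,-0.1202,0,0,0,0,0],[0.0167,-0.1202,0,0,0,0,0],[0.0167,-0.1202,0,0,0,0,0],[0,0,0,0,0,0,0],[0,0,0,0,0,0,0]]]'; python3 s.py .532 -.0985 .085
```

```text
t: 19.42
t: 19.83
position: [0.5294, -0.1003, 0.1259]
eef_rot: [-0.001, -0.103, 0.995, 0.0]
ft_force: [0.1, 0.6, -0.7]
width: 0.0061
grip_force: 30.0
t 19.83 p [ 0.5294 -0.1003  0.1259] yaw_y 101.82 z [-0.0024  0.0005 -1.    ] w 0.0061 g 29.99657341162674 F [ 0.1162  0.5687 -0.702 ] q [-0.19    0.3272  1.8964  0.0001  0.9205 -1.9671]
units [-0.0099  0.0039  0.1363]
```

```bash
python3 -m creep '[[[-0.008,0.005,0.05,0,0,0,0],[0,0,0.045,0,0,0,0],[0,0,0.03,0,0,0,0],[0,0,0.01,0,0,0,0],[0,0,0,0,0,0,0]]]'|head -2; python3 -m creep '[[[0,0,0,0,0,0,0.35],[0,0,0,0,0,0,0.35],[0,0,0,0,0,0,0.35],[0,0,0,0,0,0,0.35],[0,0,-0.08,0,0,0,0.4]]]'|tail -2;python3 -m creep '[[[0,0,-0.08,0,0,0,0.4],[0,0,0,0,0,0.079,0.4],[0,0,0,0,0,0.079,0.4],[0,0,0,0,0,0.079,0.4],[0,0,0,0,0,0.079,0.4]]]'|head -1;python3 -m creep '[[[0,0,0,0,0,0.079,0.4],[0,0,0,0,0,0.079,0.4],[0,0,0,0,0,0.079,0.4],[0,0,0,0,0,0.008,0.4],[0,0,0,0,0,0,0.4]]]'|head -2; python3 s.py .5165 .286 .12; python3 - <<'E'
from h import *
for n in("top","side"):
    c=cams.capture(n)
    for b in bars(c): print("bar",n,b[0],b[1],b[3])
E
```

```text
t: 20.25
position: [0.5316, -0.0959, 0.0856]
width: 0.0359
grip_force: 0.0
t: 21.08
t: 21.5
position: [0.5327, -0.0971, 0.1349]
t 21.5 p [ 0.5327 -0.0971  0.1349] yaw_y 51.67 z [ 0.0004 -0.0001 -1.    ] w 0.0367 g 0.0 F [ 0.3275 -0.0189  0.4499] q [-0.183   0.3172  1.8862 -0.0001  0.9378 -1.0849]
units [0.8341 0.9684 0.0496]
bar top [0.57917002 0.30022737] 2.664097423281277 0.59
bar top [0.51784394 0.28571721] 2.4885453351968545 0.47
bar side [0.57662994 0.30127524] 2.646855889485603 0.58
bar side [0.51491768 0.28696163] 2.455060589619508 0.51
```

```bash
for i in 1 2; do python3 -m creep '[[[0.0834,0.0968,0,0,0,0,0.4],[0.0834,0.0968,0,0,0,0,0.4],[0.0834,0.0968,0,0,0,0,0.4],[0.0834,0.0968,0,0,0,0,0.4],[0.0834,0.0968,0,0,0,0,0.4]]]'|head -1; done;python3 -m creep '[[[0,0,0.09,0,0,0,0.4],[0,0,0.09,0,0,0,0.4],[0,0,0.05,0,0,0,0.4],[0,0,0,0,0,0,0.4],[0,0,0,0,0,0,0.4]]]'|head -1; python3 s.py .5165 .286 .0055; python3 - <<'E'
from h import *
for n in("top","side"):
    c=cams.capture(n)
    for b in bars(c): print("bar",n,b[0],b[1],b[3])
    if n=="top": cv2.imwrite("pics/top6.png",cv2.resize(c["frame"][170:270,280:380],None,fx=5,fy=5))
E
```

```text
t: 22.12
t: 22.53
t: 22.95
t 22.95 p [0.5169 0.2858 0.0651] yaw_y 51.59 z [-0.0016 -0.0009 -1.    ] w 0.0366 g 0.0 F [-0.1007 -0.3866 -0.7212] q [ 0.5026  0.4797  1.8217 -0.      0.842  -0.3978]
units [0.0012 0.0001 0.1988]
bar top [0.57915717 0.30023922] 2.6590337429995317 0.42
bar side [0.51419801 0.28748989] 2.4709656166988165 0.44
```

View pics/top6.png

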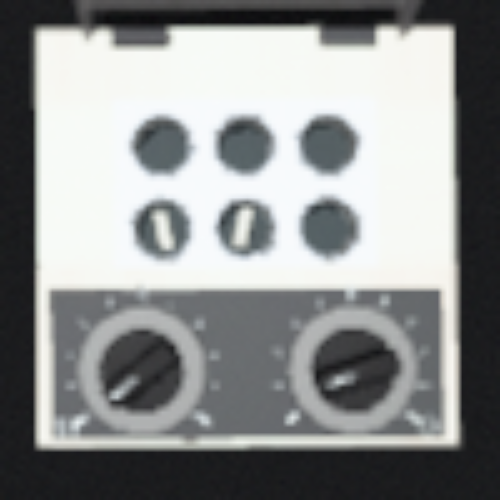

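Bars sit in the front-left and front-middle vials. Picking B, which goes to the front-right vial.

```bash
python3 -m creep '[[[0.001,0,0.07,0,0,0,0.4],[0,0,0.07,0,0,0,0.4],[0,0,0.04,0,0,0,0.4],[0,0,0.02,0,0,0,0.4],[0,0,0,0,0,0,0.4]]]'|head -2; for i in 1 2; do python3 -m creep '[[[0,0,0,0,0,0,0],[0,0,0,0,0,0,0],[0,0,0,0,0,0,0],[0,0,0,0,0,0,0]]]';done; python3 -m creep '[[[0,0,-0.04,0,0,0,0],[0,0,-0.12,0,0,0,0],[0,0,-0.12,0,0,0,0],[0,0,-0.12,0,0,0,0],[0,0,0,0,0,0,0]]]'|head -2;python3 -m creep '[[[0,0,0,0,0,0,0]]]'|tail -2; python3 s.py .530 -.1865 .13
```

```text
t: 23.57
position: [0.5167, 0.2858, 0.005]
t: 23.9
position: [0.5177, 0.2865, 0.0065]
eef_rot: [0.0, 0.33, 0.944, 0.0]
ft_force: [0.6, -0.1, 0.2]
width: 0.012
grip_force: 0.0
t: 24.23
position: [0.5175, 0.2864, 0.0062]
eef_rot: [0.0, 0.33, 0.944, 0.0]
ft_force: [0.1, -0.3, 5.2]
width: 0.0068
grip_force: 30.0
t: 24.65
position: [0.5206, 0.2882, 0.1331]
width: 0.0073
grip_force: 30.0
t 24.73 p [0.5185 0.287  0.1285] yaw_y 51.52 z [ 0.0042  0.0023 -1.    ] w 0.0073 g 29.99361732043326 F [ 0.1626 -0.7871 -0.5552] q [ 0.503   0.3951  1.7839 -0.      0.9578 -0.3963]
units [-1.012  -1.2116 -0.0085]
```

```bash
for i in 1 2; do python3 -m creep '[[[-0.0843,-0.101,0,0,0,0,0],[-0.0843,-0.101,0,0,0,0,0],[-0.0843,-0.101,0,0,0,0,0],[-0.0843,-0.101,0,0,0,0,0],[-0.0843,-0.101,0,0,0,0,0]]]'|head -1; done; python3 -m creep '[[[-0.0843,-0.101,0,0,0,0,0],[-0.0843,-0.101,0,0,0,0,0],[0,0,0,0,0,0,0],[0,0,0,0,0,0,0]]]'|tail -2; python3 s.py .530 -.1865 .085
```

```text
t: 25.15
t: 25.57
width: 0.0068
grip_force: 30.0
t 25.9 p [ 0.5273 -0.1887  0.1243] yaw_y 51.32 z [-0.0023  0.0008 -1.    ] w 0.0068 g 29.99356269137934 F [0.6821 0.2232 0.2475] q [-0.3464  0.3588  1.8524  0.      0.9328 -1.242 ]
units [-0.0028  0.0116  0.1309]
```

```bash
python3 -m creep '[[[-0.002,0.011,0.05,0,0,0,0],[0,0,0.045,0,0,0,0],[0,0,0.025,0,0,0,0],[0,0,0.01,0,0,0,0],[0,0,0,0,0,0,0]]]'|head -2; python3 -m creep '[[[0,0,0,0,0,0,0.35],[0,0,0,0,0,0,0.35],[0,0,0,0,0,0,0.35],[0,0,0,0,0,0,0.35],[0,0,-0.08,0,0,0,0.4]]]'|tail -2;python3 -m creep '[[[0,0,-0.08,0,0,0,0.4],[0,0,0,0,0,-0.058,0.4],[0,0,0,0,0,-0.058,0.4],[0,0,0,0,0,0,0.4]]]'|head -2; python3 s.py .579 .3005 .13; python3 - <<'E'
from h import *
for n in("top","side"):
    c=cams.capture(n)
    for b in bars(c): print("bar",n,b[0],b[1],b[3])
E
```

```text
t: 26.32
position: [0.5302, -0.1838, 0.0856]
width: 0.0357
grip_force: 0.0
t: 27.07
position: [0.5314, -0.1852, 0.1356]
t 27.07 p [ 0.5314 -0.1852  0.1356] yaw_y 62.19 z [ 0.0014 -0.0005 -1.    ] w 0.0364 g 0.0 F [-0.3171  0.1428  0.0488] q [-0.3381  0.346   1.8411 -0.      0.9529 -1.4235]
units [0.615  1.5062 0.0179]
bar top [ 0.52235007 -0.08705372] 0.6119960744543667 0.61
bar top [0.57915754 0.30023015] 2.6618510082497764 0.6
bar top [ 0.7404224  -0.14939122] 1.5541578741501498 0.48
bar side [0.57662198 0.30129271] 2.64439857854194 0.51
```

13 rows.

```bash
for i in 1 2; do python3 -m creep '[[[0.0473,0.1158,0,0,0,0,0.4],[0.0473,0.1158,0,0,0,0,0.4],[0.0473,0.1158,0,0,0,0,0.4],[0.0473,0.1158,0,0,0,0,0.4],[0.0473,0.1158,0,0,0,0,0.4]]]'|head -1; done;python3 -m creep '[[[0.0473,0.1158,0,0,0,0,0.4],[0.0473,0.1158,0,0,0,0,0.4],[0.0473,0.1158,0,0,0,0,0.4],[0,0,0.09,0,0,0,0.4],[0,0,0.09,0,0,0,0.4]]]'|head -1;python3 -m creep '[[[0,0,0.04,0,0,0,0.4],[0,0,0,0,0,0,0.4],[0,0,0,0,0,0,0.4]]]'|head -1; python3 s.py .579 .3005 .0055; python3 - <<'E'
from h import *
for n in("top","side"):
    c=cams.capture(n)
    for b in bars(c): print("bar",n,b[0],b[1],b[3])
    if n=="top": cv2.imwrite("pics/top7.png",cv2.resize(c["frame"][170:270,280:380],None,fx=5,fy=5))
E
```

```text
t: 27.68
t: 28.1
t: 28.52
t: 28.77
t 28.77 p [0.5801 0.2997 0.0683] yaw_y 61.89 z [-0.0016 -0.0008 -1.    ] w 0.0365 g 0.0 F [-0.0985  0.0973  0.1808] q [ 0.4746  0.5544  1.6766 -0.      0.9124 -0.6056]
units [0.0043 0.0008 0.2092]
bar side [0.57555926 0.30175813] 2.6619470750963368 0.44
```

View pics/top7.png

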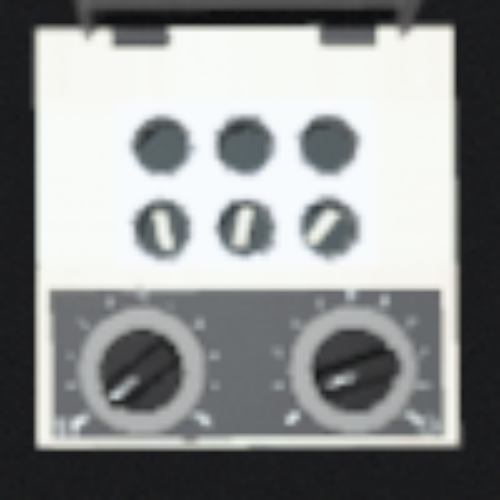

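Three in. Picking the last bar, then turning to yaw 89°.

```bash
python3 -m creep '[[[0.004,0.001,0.075,0,0,0,0.4],[0,0,0.075,0,0,0,0.4],[0,0,0.04,0,0,0,0.4],[0,0,0.02,0,0,0,0.4],[0,0,0,0,0,0,0.4]]]'|head -2; for i in 1 2; do python3 -m creep '[[[0,0,0,0,0,0,0],[0,0,0,0,0,0,0],[0,0,0,0,0,0,0],[0,0,0,0,0,0,0]]]';done; python3 -m creep '[[[0,0,-0.04,0,0,0,0],[0,0,-0.12,0,0,0,0],[0,0,-0.12,0,0,0,0],[0,0,-0.12,0,0,0,0],[0,0,0,0,0,0,0]]]'|head -2;python3 -m creep '[[[0,0,0,0,0,-0.075,0],[0,0,0,0,0,-0.075,0],[0,0,0,0,0,-0.075,0],[0,0,0,0,0,-0.075,0],[0,0,0,0,0,0,0]]]'|tail -2; python3 s.py .573 -.1433 .13
```

```text
t: 29.38
position: [0.5791, 0.3007, 0.0049]
t: 29.72
position: [0.5801, 0.3014, 0.0066]
eef_rot: [0.001, 0.242, 0.97, 0.0]
ft_force: [1.0, -0.2, -0.2]
width: 0.0119
grip_force: 0.0
t: 30.05
position: [0.58, 0.3014, 0.0063]
eef_rot: [0.0, 0.242, 0.97, 0.0]
ft_force: [-1.4, -0.8, 5.8]
width: 0.007
grip_force: 30.0
t: 30.47
position: [0.5832, 0.303, 0.1337]
width: 0.0071
grip_force: 30.0
t 30.88 p [0.5794 0.301  0.126 ] yaw_y 89.27 z [-0.     -0.0001 -1.    ] w 0.0071 g 29.986414848826826 F [-0.1943 -0.2266 -0.8535] q [ 0.4769  0.4844  1.6443 -0.      1.0129 -1.0812]
units [ 0.0026 -1.4813 -0.0132]
```

```bash
for i in 1 2; do python3 -m creep '[[[0,-0.1234,0,0,0,0,0],[0,-0.1234,0,0,0,0,0],[0,-0.1234,0,0,0,0,0],[0,-0.1234,0,0,0,0,0],[0,-0.1234,0,0,0,0,0]]]'|head -1; done; python3 -m creep '[[[0,-0.1234,0,0,0,0,0],[0,-0.1234,0,0,0,0,0],[0,0,0,0,0,0,0],[0,0,0,0,0,0,0]]]'|tail -2; python3 s.py .573 -.1433 .085
```

```text
t: 31.3
t: 31.72
width: 0.0065
grip_force: 30.0
t 32.05 p [ 0.5713 -0.1448  0.1258] yaw_y 88.57 z [ 0.0002  0.     -1.    ] w 0.0065 g 29.987630874384195 F [ 0.0067  0.2503 -0.5843] q [-0.2508  0.3962  1.7894  0.0001  0.9559 -1.7966]
units [-0.0056  0.0051  0.1361]
```

```bash
python3 -m creep '[[[-0.004,0.005,0.05,0,0,0,0],[0,0,0.045,0,0,0,0],[0,0,0.03,0,0,0,0],[0,0,0.01,0,0,0,0],[0,0,0,0,0,0,0]]]'; python3 -m creep '[[[0,0,0,0,0,0,0.35],[0,0,0,0,0,0,0.35],[0,0,0,0,0,0,0.35],[0,0,0,0,0,0,0.35],[0,0,-0.08,0,0,0,0.35]]]'|tail -2;python3 -m creep '[[[0.02,0,-0.13,0,0,0,0],[0.02,0,-0.13,0,0,0,0],[0,0,-0.13,0,0,0,0],[0,0,-0.1,0,0,0,0],[0,0.13,0,0,0,0,0]]]'|head -2; python3 -m creep '[[[0,0.13,0,0,0,0,0],[0,0.13,0,0,0,0,0],[0,0.13,0,0,0,0,0],[0,0,0,0,0,0,0],[0,0,0,0,0,0,0]]]'|head -2; python3 - <<'E'
from h import *
for n in("top","side"):
    c=cams.capture(n)
    for b in bars(c): print("bar",n,b[0],b[1],b[3])
    if n=="top": cv2.imwrite("pics/top8.png",cv2.resize(c["frame"][140:270,150:380],None,fx=3.4,fy=3.4))
E
python3 s.py .74 -.147 .28
```

```text
t: 32.47
position: [0.5722, -0.1405, 0.0845]
eef_rot: [-0.001, 0.009, 1.0, 0.0]
ft_force: [0.2, -0.0, -0.7]
width: 0.0065
grip_force: 30.0
width: 0.0318
grip_force: 0.0
t: 33.3
position: [0.565, -0.1071, 0.2637]
t: 33.72
position: [0.5635, 0.0163, 0.2566]
t 33.92 p [0.5636 0.0134 0.2562] yaw_y 88.89 z [ 0.     -0.0003 -1.    ] w 0.0002 g 0.0 F [ 0.7029 -0.2672 -0.1867] q [ 0.0214  0.2197  1.7201 -0.0004  1.2018 -1.53  ]
units [-0.5983 -0.5233 -0.079 ]
```

View pics/top8.png

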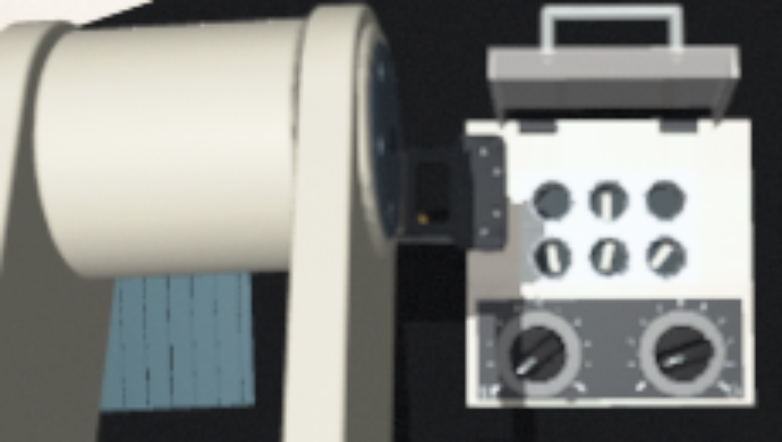

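All four bars are in separate vials: front left, middle and right, plus back middle (crop 608,200). The mat is empty. Now I'll return to the handle to close the hood.

```bash
for i in 1 2; do python3 -m creep '[[[0,0,-0.01,0,0,0.077,0.18],[0,0,-0.01,0,0,0.077,0.18],[0,0,-0.01,0,0,0.077,0.18],[0,0,-0.01,0,0,0.077,0.18],[0,0,-0.01,0,0,0.077,0.18]]]'|head -1; done; python3 -m creep '[[[0,0,0,0,0,0.077,0.18],[0,0,0,0,0,0.077,0.18],[0,0,0,0,0,0.077,0.18],[0,0,0,0,0,0,0.18]]]'|head -1; python3 s.py .7015 -.1444 .28
```

```text
t: 34.33
t: 34.75
t: 35.08
t 35.08 p [0.5636 0.0132 0.2861] yaw_y -1.56 z [-0.0001 -0.0002 -1.    ] w 0.0166 g 0.0 F [0.0451 0.4052 0.4042] q [ 0.0209  0.1958  1.6833 -0.0002  1.2626  0.0482]
units [-0.5126  0.4739  0.0205]
```

```bash
python3 -m creep '[[[-0.0854,0.079,0.003,0,0,-0.005,0.18],[-0.0854,0.079,0.003,0,0,0,0.18],[-0.0854,0.079,0.003,0,0,0,0.18],[-0.0854,0.079,0.003,0,0,0,0.18],[-0.0854,0.079,0.003,0,0,0,0.18]]]'|head -1;python3 -m creep '[[[-0.0854,0.079,0.003,0,0,0,0.18],[0,0,0,0,0,0,0.18],[0,0,0,0,0,0,0.18],[0,0,0,0,0,0,0.18]]]'|head -1; python3 s.py .7015 -.1444 .161
python3 - <<'E'
from h import *
for n in ("side","top"):
    c=cams.capture(n)
    for d in finder.landmark_of("hood_handle",c)[:2]: print(n,d, atz(c,d["location"],.18))
E
```

```text
t: 35.5
t: 35.83
t 35.83 p [ 0.703  -0.1415  0.2802] yaw_y -0.62 z [-0.0013  0.0005 -1.    ] w 0.0165 g 0.0 F [-0.8525  1.588   0.3722] q [-0.2008  0.4521  1.3397  0.0002  1.3511 -0.1902]
units [-0.0099 -0.0046  0.3972]
side {'location': [158.0, 278.0], 'score': 0.57} [ 0.69776704 -0.14106178  0.18      ]
top {'location': [143.9, 330.4], 'score': 0.83} [ 0.70128472 -0.14644569  0.18      ]
```

```bash
python3 -m creep '[[[-0.009,-0.004,0.04,0,0,0,0.18],[0,0,0.04,0,0,0,0.18],[0,0,0.04,0,0,0,0.18],[0,0,0.04,0,0,0,0.18],[0,0,0.02,0,0,0,0.18]]]'; python3 -m creep '[[[0,0,0.02,0,0,0,0.18],[0,0,0.03,0,0,0,0.18],[0,0,0.03,0,0,0,0.18],[0,0,0.03,0,0,0,0.18],[0,0,0.02,0,0,0,0.18]]]';python3 s.py .7018 -.1444 .161
```

```text
t: 36.45
position: [0.7013, -0.1433, 0.2237]
eef_rot: [-0.001, 0.711, 0.703, -0.001]
ft_force: [-0.6, -0.9, -0.2]
width: 0.0166
grip_force: 0.0
t: 36.87
position: [0.7022, -0.1436, 0.1864]
eef_rot: [-0.0, 0.711, 0.703, -0.0]
ft_force: [-0.3, -0.4, -0.8]
width: 0.0163
grip_force: 0.0
t 36.87 p [ 0.7022 -0.1436  0.1864] yaw_y -0.67 z [-0.0009  0.0002 -1.    ] w 0.0163 g 0.0 F [-0.3167 -0.3508 -0.7646] q [-0.2038  0.519   1.4406 -0.      1.1829 -0.192 ]
units [-0.0028 -0.0012  0.0846]
```

```bash
python3 -m creep '[[[0,0,0.025,0,0,0,0.18],[0,0,0.025,0,0,0,0.18],[0,0,0.025,0,0,0,0.18],[0,0,0.01,0,0,0,0.18],[0,0,0,0,0,0,0.18]]]'; python3 -m creep '[[[0,0,0,0,0,0,0],[0,0,0,0,0,0,0],[0,0,0,0,0,0,0],[0,0,0,0,0,0,0],[0,0,0,0,0,0,0]]]';python3 s.py .7018 -.1444 .161
```

```text
t: 37.28
position: [0.702, -0.1435, 0.1611]
eef_rot: [-0.001, 0.711, 0.703, -0.0]
ft_force: [0.1, -0.2, 0.4]
width: 0.0166
grip_force: 0.0
t: 37.7
position: [0.7023, -0.1436, 0.1623]
eef_rot: [-0.0, 0.711, 0.703, -0.0]
ft_force: [-1.7, 0.3, -2.4]
width: 0.0092
grip_force: 30.0
t 37.7 p [ 0.7023 -0.1436  0.1623] yaw_y -0.68 z [-0.0003  0.     -1.    ] w 0.0092 g 29.999488592147827 F [-1.7236  0.2756 -2.4072] q [-0.2038  0.5403  1.4611 -0.0001  1.1405 -0.192 ]
units [-0.0026 -0.0017  0.0043]
```

The handle is gripped. Reversing the arc.

```bash
python3 -m creep '[[[0,-0.0297,-0.0198,0,0,0,0],[0,-0.0313,-0.0171,0,0,0,0],[0,-0.0327,-0.0143,0,0,0,0],[0,-0.0338,-0.0114,0,0,0,0],[0,-0.0346,-0.0084,0,0,0,0]]]'|sed -n '2p;4,6p'; python3 -m creep '[[[0,-0.0352,-0.0054,0,0,0,0],[0,-0.0356,-0.0023,0,0,0,0],[0,-0.0356,0.0008,0,0,0,0],[0,-0.0354,0.0039,0,0,0,0],[0,-0.035,0.007,0,0,0,0]]]'|sed -n '2p;4,6p'; python3 s.py .6007 -.1425 .183
```

```text
position: [0.6539, -0.143, 0.1852]
ft_force: [3.9, 1.2, 0.6]
width: 0.0091
grip_force: 30.0
position: [0.5996, -0.1423, 0.1824]
ft_force: [3.2, 2.3, -2.0]
width: 0.0093
grip_force: 30.0
t 38.53 p [ 0.5996 -0.1423  0.1824] yaw_y -0.68 z [-0.0001  0.0002 -1.    ] w 0.0093 g 30.00125080347061 F [ 3.1868  2.2827 -2.0207] q [-0.2355  0.3708  1.6837  0.0002  1.0872 -0.2238]
units [-0.0007  0.0038 -0.0019]
```

```bash
python3 -m creep '[[[0,-0.0342,0.01,0,0,0,0],[0,-0.0332,0.013,0,0,0,0],[0,-0.0319,0.0158,0,0,0,0],[0,-0.0304,0.0185,0,0,0,0],[0,-0.0287,0.0211,0,0,0,0]]]'|sed -n '2p;4,6p'; python3 -m creep '[[[0,-0.0268,0.0236,0,0,0,0],[0,-0.0246,0.0258,0,0,0,0],[0,-0.0223,0.0278,0,0,0,0],[0,0,0,0,0,0,0]]]'|sed -n '2p;4,6p'; python3 s.py .520 -.1413 .117
```

```text
position: [0.5521, -0.1417, 0.158]
ft_force: [3.7, 3.5, 0.7]
width: 0.0091
grip_force: 30.0
position: [0.5292, -0.1415, 0.1335]
ft_force: [3.1, 2.3, -4.1]
width: 0.0092
grip_force: 30.0
t 39.28 p [ 0.5292 -0.1415  0.1335] yaw_y -0.68 z [-0.0026  0.0003 -1.    ] w 0.0092 g 29.998386204242706 F [ 3.1434  2.306  -4.0565] q [-0.2638  0.3296  1.8716 -0.0005  0.943  -0.2517]
units [ 0.0003 -0.0304  0.055 ]
```

```bash
python3 -m creep '[[[0,-0.015,0.024,0,0,0,0],[0,-0.015,0.03,0,0,0,0],[0,0,0.003,0,0,0,0],[0,0,0.003,0,0,0,0],[0,0,0,0,0,0,0]]]'|sed -n '2p;4,6p';python3 s.py .520 -.1413 .117; python3 -m creep '[[[0,0,0.005,0,0,0,0],[0,0,0.005,0,0,0,0],[0,0,0,0,0,0,0]]]'|sed -n '2p;4,6p'
```

```text
position: [0.5199, -0.1414, 0.1171]
ft_force: [-6.6, 1.6, 2.1]
width: 0.0091
grip_force: 30.0
t 39.7 p [ 0.5199 -0.1414  0.1171] yaw_y -0.66 z [-0.005   0.0006 -1.    ] w 0.0091 g 30.00116854906082 F [-6.5906  1.5715  2.1298] q [-0.2678  0.3405  1.9009 -0.001   0.9052 -0.2555]
units [0.0003 0.0002 0.0003]
position: [0.52, -0.1415, 0.1162]
ft_force: [-15.3, 3.4, 28.3]
width: 0.0087
grip_force: 30.0
```

The hood presses shut with a 28 N reaction. Releasing and lifting.

```bash
python3 -m creep '[[[0,0,-0.008,0,0,0,0.3],[0,0,0,0,0,0,0.3],[0,0,0,0,0,0,0.3],[0,0,0,0,0,0,0.3],[0,0,0,0,0,0,0.3]]]'|sed -n '2p;4,6p'; python3 -m creep '[[[0,0,-0.05,0,0,0,0.3],[0,0,-0.1,0,0,0,0.3],[0,0,-0.12,0,0,0,0.3],[0,0,-0.12,0,0,0,0.3],[0.1,0,0,0,0,0,0.5]]]'|head -2; python3 -m creep '[[[0.13,0,0,0,0,0,0.5],[0.13,0,0,0,0,0,0.5],[0.13,0,0,0,0,0,0.5],[0.13,0,0,0,0,0,0.5],[0.13,0,0,0,0,0,0.5]]]'|head -2
python3 - <<'E'
from h import *
np.set_printoptions(precision=4,suppress=True)
c=cams.capture("top"); s=cams.capture("side")
print(proj(c,[[.4585,-.194,.12],[.46,-.087,.12]]))
for x in(c,s):
    for d in finder.landmark_of("hood_handle",x)[:1]: print(d["location"],atz(x,d["location"],.134),depthpt(x,d["location"]))
    for d in finder.landmark_of("stir_dial_grip",x)[:2]: print("dial",d["score"],d["location"],atz(x,d["location"],.117),depthpt(x,d["location"]))
a=cv2.resize(c["frame"][170:262,285:375],None,fx=6,fy=6,interpolation=cv2.INTER_CUBIC)
cv2.imwrite("pics/top9.png",a)
E
python3 s.py
```

```text
position: [0.5223, -0.1416, 0.1168]
ft_force: [0.4, -0.2, 0.1]
width: 0.0278
grip_force: 0.0
t: 40.78
position: [0.5265, -0.1151, 0.2407]
t: 41.2
position: [0.5247, 0.0852, 0.234]
[[350.6329 243.9981]
 [308.0947 244.2094]]
[219.3, 329.7] [ 0.5215 -0.1423  0.134 ] [ 0.5215 -0.1421  0.1392]
dial 0.53 [178.3, 325.3] [ 0.6262 -0.134   0.117 ] [ 0.628  -0.1343  0.1021]
dial 0.48 [242.1, 351.3] [ 0.463  -0.1961  0.117 ] [ 0.4634 -0.1955  0.1228]
[199.1, 337.7] [ 0.5187 -0.1339  0.134 ] [ 0.5176 -0.1315  0.1369]
dial 0.64 [201.1, 368.0] [ 0.4564 -0.1814  0.117 ] [ 0.4557 -0.1791  0.1196]
t 41.5 p [0.5248 0.0826 0.2338] yaw_y -0.69 z [-0.0005 -0.0005 -1.    ] w 0.0459 g 0.0 F [-0.2841 -0.3314 -0.2849] q [ 0.1537  0.1882  1.8116 -0.0005  1.1423  0.1659]
```

View pics/top9.png

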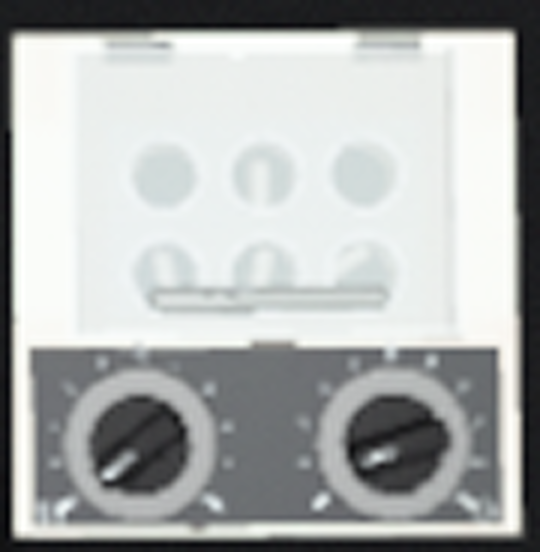

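The hood is closed flat. The right dial's skirt is at crop (393,445), with its pointer between marks 0 and 1 (about 110° anticlockwise from stirrer +x). Computing its axis.

```bash
python3 - <<'E'
from h import *
np.set_printoptions(precision=4,suppress=True)
c=cams.capture("top")
g=cv2.GaussianBlur(cv2.resize(cv2.cvtColor(c["frame"][170:262,285:375],6),None,fx=6,fy=6,interpolation=cv2.INTER_CUBIC),(5,5),1)
cir=cv2.HoughCircles(g,cv2.HOUGH_GRADIENT,1,150,param1=80,param2=20,minRadius=65,maxRadius=85)
for x,y,r in cir[0]: print((x,y,r), atz(c,(170+(y+.5)/6-.5,285+(x+.5)/6-.5),.094))
B=np.array([atz(c,(170+y/6,285+x/6),.124)[:2] for x,y in((352,462),(445,428))]); d=B[0]-B[1]; print("bar deg",np.degrees(np.arctan2(d[1],d[0])),B.mean(0),np.hypot(*d))
E
python3 s.py .459 -.195 .2
```

```text
(np.float32(140.5), np.float32(445.5), np.float32(75.4)) [ 0.4594 -0.0861  0.094 ]
(np.float32(393.5), np.float32(447.5), np.float32(78.9)) [ 0.4565 -0.1951  0.094 ]
bar deg 108.86529762485864 [ 0.4583 -0.1956] 0.041352799531511136
t 41.55 p [0.5249 0.0823 0.2339] yaw_y -0.73 z [-0.0003 -0.0004 -1.    ] w 0.0459 g 0.0 F [-0.1645  0.0329 -0.7207] q [ 0.153   0.1881  1.8116 -0.0004  1.1423  0.166 ]
units [-0.9272 -0.2077  0.1135]
```

```bash
python3 -m creep '[[[-0.116,-0.0265,0,0,0,0,0.4],[-0.116,-0.0265,0,0,0,0,0.4],[-0.116,-0.0265,0,0,0,0,0.4],[-0.116,-0.0265,0,0,0,0,0.4],[-0.116,-0.0265,0,0,0,0,0.4]]]'|head -1;python3 -m creep '[[[-0.116,-0.0265,0,0,0,0,0.4],[-0.116,-0.0265,0,0,0,0,0.4],[-0.116,-0.0265,0,0,0,0,0.4],[0,0,0,0,0,-0.0727,0.4],[0,0,0,0,0,-0.0727,0.4]]]'|head -1;python3 -m creep '[[[0,0,0.06,0,0,-0.0727,0.4],[0,0,0.06,0,0,0,0.4],[0,0,0.06,0,0,0,0.4],[0,0,0,0,0,0,0.4],[0,0,0,0,0,0,0.4]]]'|head -1;python3 s.py .4575 -.1953 .103
```

```text
t: 41.97
t: 42.38
t: 42.8
t 42.8 p [ 0.4569 -0.1949  0.1797] yaw_y 18.85 z [-0.0018  0.0006 -1.    ] w 0.0367 g 0.0 F [ 0.7605 -0.4389  0.5032] q [-0.4061  0.1946  1.9366 -0.0002  1.0123 -0.735 ]
units [-0.0021  0.0017  0.2557]
```

```bash
python3 -m creep '[[[-0.001,0,0.07,0,0,0,0.4],[0,0,0.07,0,0,0,0.4],[0,0,0.06,0,0,0,0.4],[0,0,0.035,0,0,0,0.4],[0,0,0.015,0,0,0,0.4]]]'; python3 -m creep '[[[0,0,0,0,0,0,0.4],[0,0,0,0,0,0,0],[0,0,0,0,0,0,0],[0,0,0,0,0,0,0],[0,0,0,0,0,0,0]]]';python3 -m creep '[[[0,0,0,0,0,0,0],[0,0,0,0,0,0,0]]]';python3 s.py .4575 -.1953 .103
```

```text
t: 43.22
position: [0.4578, -0.1948, 0.1047]
eef_rot: [-0.0, 0.581, 0.814, -0.0]
ft_force: [-0.1, 0.3, 1.6]
width: 0.0365
grip_force: 0.0
t: 43.63
position: [0.4564, -0.1954, 0.1059]
eef_rot: [-0.001, 0.58, 0.814, -0.002]
ft_force: [-6.6, -6.9, 12.2]
width: 0.0139
grip_force: 30.0
t: 43.8
position: [0.4565, -0.1954, 0.1059]
eef_rot: [-0.001, 0.581, 0.814, -0.002]
ft_force: [-9.5, -6.5, 8.8]
width: 0.0137
grip_force: 30.0
t 43.8 p [ 0.4565 -0.1954  0.1059] yaw_y 19.02 z [-0.0028 -0.0017 -1.    ] w 0.0137 g 30.001417100429535 F [-9.5499 -6.546   8.847 ] q [-0.4056  0.2972  1.9995 -0.0036  0.8468 -0.7352]
units [-0.0007  0.0033  0.0097]
```

```bash
python3 -m creep '[[[0,-0.003,0,0,0,0.04,0],[0,0,0,0,0,0.06,0],[0,0,0,0,0,0.06,0],[0,0,0,0,0,0.06,0],[0,0,0,0,0,0.06,0]]]'|sed -n '2p;4,6p'; python3 -m creep '[[[0,0,0,0,0,0.06,0],[0,0,0,0,0,0.06,0],[0,0,0,0,0,0.06,0],[0,0,0,0,0,0.06,0],[0,0,0,0,0,0.06,0]]]'|sed -n '2p;4,6p'; python3 s.py .457 -.1953 .106
```

```text
position: [0.4563, -0.1955, 0.106]
ft_force: [-6.2, -4.8, 7.8]
width: 0.0136
grip_force: 30.0
position: [0.4562, -0.1954, 0.1059]
ft_force: [-7.8, -4.7, 7.5]
width: 0.0136
grip_force: 30.0
t 44.63 p [ 0.4562 -0.1954  0.1059] yaw_y -33.47 z [-0.0016 -0.0013 -1.    ] w 0.0136 g 29.998778700828552 F [-7.7575 -4.6877  7.4794] q [-0.4065  0.2964  2.0006 -0.0024  0.8455  0.1793]
units [ 0.0018  0.0019 -0.0002]
```

```bash
for i in 1 2 3; do python3 -m creep '[[[0,0,0,0,0,0.06,0],[0,0,0,0,0,0.06,0],[0,0,0,0,0,0.06,0],[0,0,0,0,0,0.06,0],[0,0,0,0,0,0.06,0]]]'|sed -n '2p;4,6p'; done; python3 -m creep '[[[0,0,0,0,0,0.015,0],[0,0,0,0,0,0,0],[0,0,0,0,0,0,0]]]'|head -1; python3 s.py .457 -.1953 .106
```

```text
position: [0.4561, -0.1954, 0.1059]
ft_force: [-6.2, -4.5, 7.9]
width: 0.0133
grip_force: 30.0
position: [0.4561, -0.1953, 0.1059]
ft_force: [-7.9, -3.4, 8.2]
width: 0.0135
grip_force: 30.0
position: [0.4561, -0.1952, 0.106]
ft_force: [-7.5, -3.1, 8.6]
width: 0.014
grip_force: 30.0
t: 46.13
t 46.13 p [ 0.4561 -0.1952  0.106 ] yaw_y -115.57 z [-0.0019 -0.0009 -1.    ] w 0.014 g 29.99500662088394 F [-7.5962 -2.9101  8.516 ] q [-0.4063  0.2963  2.0007 -0.0021  0.8459  1.6121]
units [ 0.0028 -0.0011 -0.0001]
```

```bash
python3 -m creep '[[[0,0,0,0,0,0.014,0],[0,0,0,0,0,0,0]]]'|head -1; python3 s.py|head -c 70; python3 -m creep '[[[0,0,0,0,0,0,0.4],[0,0,0,0,0,0,0.4],[0,0,0,0,0,0,0.4],[0,0,0,0,0,0,0.4],[0,0,-0.04,0,0,0,0.4]]]'|sed -n '2p;4,6p'; python3 -m creep '[[[0,0,-0.1,0,0,0,0.4],[0,0,-0.13,0,0,0,0.4],[0,0,-0.13,0,0,0,0.4],[0,0,-0.1,0,0,0,0.4],[0,0,0,0,0,0,0.4]]]'|head -2; python3 s.py .40 .15 .26
```

```text
t: 46.3
t 46.3 p [ 0.4561 -0.1952  0.106 ] yaw_y -116.89 z [-0.0018 -0.0009 -1position: [0.4562, -0.1941, 0.1157]
ft_force: [-0.8, 1.7, -0.8]
width: 0.0366
grip_force: 0.0
t: 47.13
position: [0.4604, -0.1959, 0.2614]
t 47.13 p [ 0.4604 -0.1959  0.2614] yaw_y -116.85 z [ 0.0092 -0.0038 -1.    ] w 0.0367 g 0.0 F [0.9768 0.5266 0.9823] q [-0.4054  0.1054  1.8465  0.0002  1.1798  1.6339]
units [-0.7006 -0.9378 -0.0015]
```

```bash
for i in 1 2; do python3 -m creep '[[[-0.07,-0.0938,0,0,0,0,0.4],[-0.07,-0.0938,0,0,0,0,0.4],[-0.07,-0.0938,0,0,0,0,0.4],[-0.07,-0.0938,0,0,0,0,0.4],[-0.07,-0.0938,0,0,0,0,0.4]]]'|head -2; done; python3 -m creep '[[[0,0,0,0,0,0,0.4],[0,0,0,0,0,0,0.4]]]'|head -2; python3 - <<'E'
from h import *
c=cams.capture("top"); s=cams.capture("side")
a=cv2.resize(c["frame"][170:262,285:375],None,fx=5,fy=5,interpolation=cv2.INTER_CUBIC)
b=cv2.resize(s["frame"][100:400,190:480],None,fx=1.1,fy=1.1); im=np.zeros((max(a.shape[0],b.shape[0]),a.shape[1]+b.shape[1],3),np.uint8); im[:a.shape[0],:a.shape[1]]=a; im[:b.shape[0],a.shape[1]:]=b
cv2.imwrite("pics/fin.png",im)
for x in(c,s):
    for d in finder.landmark_of("hood_handle",x)[:1]: print(d["location"],depthpt(x,d["location"]))
    print(bars(x))
E
```

```text
t: 47.55
position: [0.4264, -0.0203, 0.2547]
t: 47.97
position: [0.3963, 0.1529, 0.2548]
t: 48.13
position: [0.3965, 0.1527, 0.2547]
[217.0, 327.1] [ 0.52769379 -0.13671625  0.10502792]
[]
[]
```

View pics/fin.png

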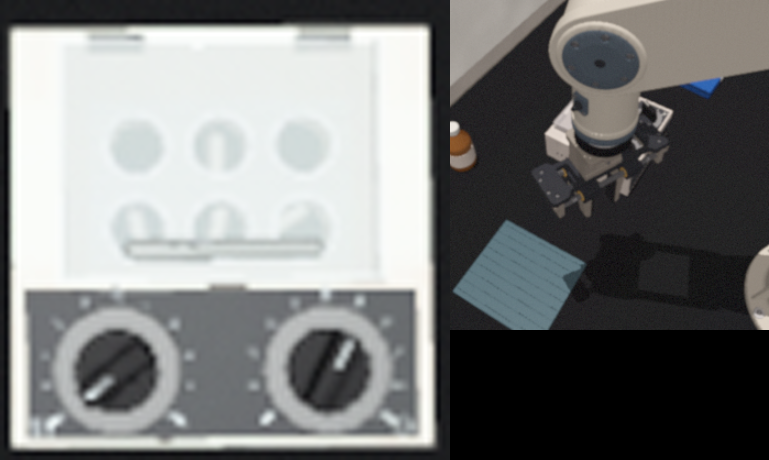

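The right dial points at mark 6 (crop 360,300) and the heat dial is unchanged. The hood is shut, there are four bars in four vials, and the mat is empty. Handing in.

```bash
python3 -c "
from rig import manip
print(manip.hand_in())"
```

```text
the job is handed in; nothing more can be done
None
```

I handed the job in at about 48 s: all four stir bars are in separate vials, the hood is closed, the stirring dial is at mark 6, the heating dial is still off, and the robot went near none of the bystanders.

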